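# Close the parts caddy and pull up its telescoping handle

## Robot

A 6-joint arm with a two-finger parallel gripper is mounted at the origin on the work surface. World frame = base frame: x ahead of the robot, y to its left, z up, the work surface at z = 0. Lengths are in mm, angles in degrees, forces in N, time in s.
With the tool pointing down it reaches from about 300 to 850 mm from the base axis. Payload 4.2 kg.
Tool frame: the origin (TCP) lies between the finger pads; the fingertips stand 19 mm ahead of it and the grasp point (between the pads) is the TCP; z points along the fingers, x is the direction in which the jaws open and shut, and the axes are right-handed (so a half turn about z gives the same grasp; the last joint's range is limited). The gripper opens to 91 mm and grips with 3 to 60 N. Pads are 32 mm wide; open, the fingers measure 118 mm over their backs; the gripper's body (76 mm by 178 mm) begins 60 mm behind the grasp point.
Start: joints at [73.167, 18.312, 89.639, -0, 72.044, -1.146], TCP at [155.477, 553.596, 232.976] pointing down, gripper open.
Joint ranges: [-177.97, 177.97], [-48.28, 115.42], [12.27, 149.76], [-77.06, 257.06], [2.81, 150.46], [-146.56, 146.56]. Speed limits (degrees/s): [147.25, 147.25, 180, 180, 180, 180].

## Interface

Orientations are given as [roll, pitch, yaw] about the fixed x, y, z axes, in that order (R = Rz(yaw) Ry(pitch) Rx(roll)).
In Python, from workcell import sensors, grab_frame, env gives the robot as it stands.
- The arm moves only by the tool servo_tool, never from a script. Its argument "motion" is one flat list of numbers, 7 for each row, row after row: the shift along the world's x, y, z in mm, then the turn, a rotation vector about the world's x, y, z in rad, then the opening in per cent of the stroke, from 0 (shut) to 100 (fully open). In form: [x, y, z, rx, ry, rz, grip, x, y, z, rx, ry, rz, grip, ...]. A call has 1 to 10 rows; each row shifts and turns the commanded pose from where the row before left it; what a row does not reach is not made up. A row lasts 1/12 s, in which the tool goes at most 41.7 mm and 7.16 degrees, less where a joint would pass 70% of its speed; a pose out of reach is approached as far as the arm can. A call with a gripper value outside its range is refused whole. The fingers move at their own pace and stop on an object; "newtons" is the grip in N (left out, the last holds). Time passes only in rows, so rows that do not move let the fingers close. It gives the time, the measured TCP pose, the force and the opening at its end, in the units of the state.
- sensors.state(): the state, without advancing time (a new reading comes with each control period).
- grab_frame(name): name is "scene" or "top"; returns a dict with "image" (420x560x3 uint8, red, green, blue), "depth" (420x560 float32, mm along the optical axis (not along the pixel's ray), 0 where there is no reading), "fx", "fy", "cx", "cy" (pixels), "extrinsics" (4x4, takes a point from camera to world coordinates). Camera axes: x right, y up, looking along -z (the intrinsics and any distortion apply to the point x, -y, -z); pixel columns grow to the right and rows downward; lengths in mm; the calibration is good to about 2 mm. A picture is of the moment at which its call begins.
- env.job_done(): hands the job in, once; it reports no verdict.
The state is a dict: "time_s": time; "qpos": joint angles; "qvel": joint speeds; "effort": joint torques, N m; "ee_pos": TCP position; "ee_rot": TCP orientation; "force": force on the tool from outside, world axes, zero at the start; "torque": the same for the moment, N m; "gripper_width": finger opening in mm.
Only numpy, scipy, OpenCV 4.12 (cv2) and the standard library are available. Lean on these libraries where they do the work, as an engineer would, in place of code of your own. Each camera call takes 0.05 s, during which the arm holds its last target.

## Task

Get the parts caddy ready to be carried off: slide its flat cover fully shut over the screw compartment, then squeeze in the button on the carry handle while the handle is still down, and with the button squeezed pull the handle straight up past its first stop to its second stop (fully out). Finish while still holding the handle up there with the button squeezed in: do not let go. Keep the caddy standing where it is on the bench and leave the other things alone.

Things in the scene. Friction and masses are not known exactly. Their poses are not given: they have to be found in the camera images.
- caddy: Grey sheet-steel parts caddy, 200 (x) x 280 (y) x 82 mm high (box), about 5 kg, loose on the bench (too heavy to shift by accident; about 50 N lifts it). Origin: centre of its underside, on the bench. z up; its +y half is the open screw compartment, its -y half is closed on top; the carry handle stands along its +x edge. The cover lies between two 6 mm guide walls along y at x = -97 and +56 mm whose tops are 82 mm above the bench. It may be turned up to 30 degrees either way.
- cover (a joint): How far the flat cover is open, m: 0 = fully shut over the compartment (against its end stop), 0.115 = fully open. The cover slides along the caddy's y axis: +y shuts it, -y opens it. Friction about 1.2 N, no latch or spring; it stays where it is left. At the start it is 50 to 110 mm open.
- cover_knob (a point): Grip point on the round upright knob in the middle of the aluminium cover (145 x 126 x 5 mm, its top 76 mm above the bench). The knob is black, 20 mm across (23 mm at its head), 34 mm tall; this point is on its axis, 26 mm above the cover's top and 8 mm below the knob's top (102 mm above the bench). It can be gripped from above at any turn, or pushed from the side.
- handle (a joint): How far the telescoping handle is pulled up, m: 0 = down, 0.04 = first stop, 0.08 = second stop (fully out, hard end). It slides straight up. Latched at 0 at the start: it cannot rise unless the button is in by more than 3.5 mm, and if the button is let go a pin snaps in at 0, 0.04 or 0.08. With the button held in nothing is felt at the first stop, and the handle (about 0.3 kg, friction 1 N) sinks back by itself if not held.
- handle_grip (a point): Centre of the handle's black grip bar, 135 mm above the bench with the handle down and 75 mm from the caddy's middle along its +x. The bar is 104 mm long (caddy y), 24 mm thick (caddy x), 30 mm high, borne by two 14 mm steel tubes at y = -36 and +36 mm that go into sleeves with tops 110 mm above the bench; between the tubes nothing is under the bar down to 46 mm above the bench. Moves up with the handle.
- button (a joint): How far the handle's button is pressed in, m: 0 = out, 0.006 = fully in, flush with the bar. Spring, 1.2 N at rest to 4.8 N fully in; it comes back out when let go.
- button_face (a point): Centre of the outer face of the round grey button, 16 mm across, in the middle of the grip bar's far side (the caddy's +x side, at the bar's mid height); it sticks out 6 mm and is pressed towards the caddy's -x. Jaws that close across the middle of the bar along the caddy's x axis (30 mm over bar and button) squeeze it in.
- brush_tin: Bystander: open steel tin 72 mm across and 100 mm tall with three brushes standing in it (180 mm tall in all); origin at the centre of its underside.
- jar: Bystander: glass jar with a steel cap, 70 mm across, 95 mm tall; origin at the centre of its underside.
- hammer: Bystander: hammer with a wooden handle lying on the bench, 270 mm long; origin on the bench under it.

How it is judged:
By the outcome, as a careful person would: the job done as asked, in the order asked, and still so for the second after the job is handed in, while the arm keeps its last pose, push and grip.
It also fails if it takes over 40 s, if anything falls off the work surface, if the arm or the gripper's body presses on something with over 40 N, if the wrist force passes 120 N, or if a joint passes its speed limit or range.

## Working session

There is one attempt and no reset: what is moved stays moved. The work goes in short steps, Python scripts to look and compute and a tool call to move; the robot and the scene stay as the last step left them, time stands still between calls to the robot, and variables do not carry over. Pictures are saved under pics/ and viewed, and the job is handed in when it is done.

Besides the shell and the picture viewer there is one more tool, called after "Emit:" as name(argument=value, ...), one argument or row to a line, values as JSON. servo_tool: Moves the arm, as the interface text tells. Its arguments: {"type":"object","properties":{"motion":{"type":"array"},"newtons":{"type":"number"}},"required":["motion"]}

```bash
mkdir -p pics; cat > h.py <<'E'
import numpy as np,cv2
from workcell import sensors, grab_frame, env
def ray(f,u,v):
    d=np.array([(u-f['cx'])/f['fx'],-(v-f['cy'])/f['fy'],-1.0])
    E=np.array(f['extrinsics']);return E[:3,3],E[:3,:3]@d
def onz(f,u,v,z):
    o,d=ray(f,u,v);return o+d*(z-o[2])/d[2]
def dep(f,u,v):
    o,d=ray(f,u,v);return o+d*f['depth'][int(v),int(u)]
E
python3 - <<'E'
from h import *
import pickle
for n in('scene','top'):
    f=grab_frame(n);pickle.dump(f,open(n+'.pkl','wb'))
    cv2.imwrite(f'pics/{n}0.png',f['image'][:,:,::-1]); print(n,[k for k in f],np.round(f['extrinsics'],2).tolist(),f['fx'],(f['depth']>0).mean())
print(sensors.state())
E
```

```text
scene ['image', 'depth', 'fx', 'fy', 'cx', 'cy', 'extrinsics'] [[0.08, -0.8, 0.59, 1194.76], [1.0, 0.07, -0.05, -51.17], [-0.0, 0.59, 0.8, 975.33], [0.0, 0.0, 0.0, 1.0]] 420.1200379899371 0.9961181972789116
top ['image', 'depth', 'fx', 'fy', 'cx', 'cy', 'extrinsics'] [[-0.02, 1.0, -0.09, 425.58], [-1.0, -0.02, -0.02, -8.59], [-0.02, 0.09, 1.0, 1377.51], [0.0, 0.0, 0.0, 1.0]] 478.5175748984362 0.9961862244897959
{'time_s': 0.1, 'qpos': array([ 7.31689936e+01,  1.83492637e+01,  8.96987905e+01, -1.06905288e-03,
        7.20423211e+01, -1.14659472e+00]), 'qvel': array([ 0.04999545, -0.08640511, -0.16049731,  0.05066385,  0.02519987,
       -0.02631166]), 'effort': array([ 1.31756249e-03, -4.13329947e+01, -2.32510006e+01,  7.27992808e-02,
        4.21389216e-02, -6.83925646e-05]), 'ee_pos': array([155.33838732, 553.19850363, 232.19566427]), 'ee_rot': array([-1.79999208e+02,  9.03776252e-02,  7.43159194e+01]), 'force': array([3.35263138e-01, 2.26341636e-04, 2.44357772e-01]), 'torque': array([-0.04355099,  0.00192591,  0.00887828]), 'gripper_width': 91.06596734572052}
```

View pics/scene0.png

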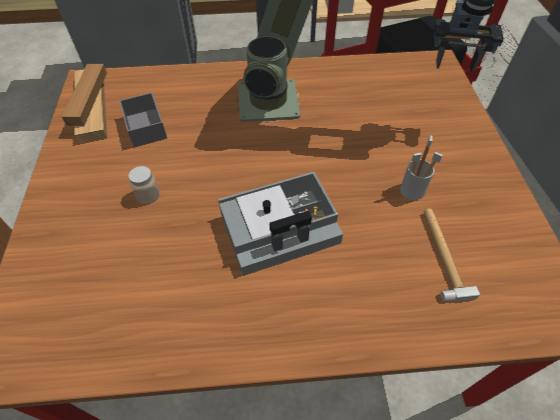

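View pics/top0.png

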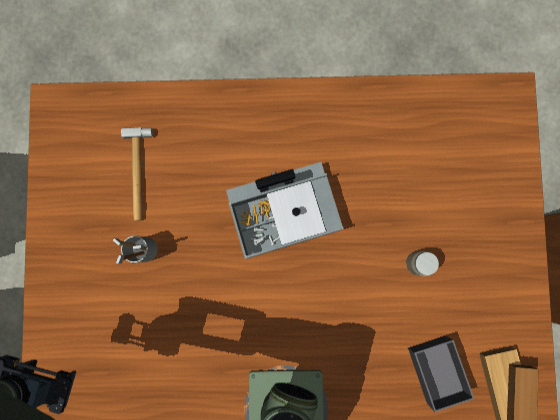

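The scene image shows the caddy around (280,222), with the knob at (267,207) and the bar at (291,222). The top image shows the knob at (297,211), the bar at (275,180) and the screws on the left (+y). The bystanders are well clear. Next I'll measure.

```bash
python3 - <<'E'
from h import *
import pickle
def cloud(f,u0,u1,v0,v1,m):
    vs,us=np.nonzero(m[v0:v1,u0:u1]);return np.array([dep(f,u+u0,v+v0) for u,v in zip(us,vs)]),us+u0,vs+v0
f=pickle.load(open('top.pkl','rb'));g=pickle.load(open('scene.pkl','rb'))
for n,f,bx in(('top',f,(220,350,155,265)),('scene',g,(210,350,165,275))):
    mx=f['image'].max(2)
    P,us,vs=cloud(f,*bx,mx<60)
    for nm,lo,hi in(('bar',140,165),('knobtop',103,118)):
        s=(P[:,2]>lo)&(P[:,2]<hi)
        if s.sum()<4: print(n,nm,s.sum());continue
        Q=P[s]; r=cv2.minAreaRect(Q[:,:2].astype(np.float32))
        print(n,nm,s.sum(),np.round(np.median(Q,0),1),'px',us[s].mean(),vs[s].mean(),np.round(r[0],1),np.round(r[1],1),r[2])
    # whole caddy by depth
    P,us,vs=cloud(f,*bx,np.ones_like(mx,bool))
    s=(P[:,2]>66)&(P[:,2]<90);r=cv2.minAreaRect(P[s][:,:2].astype(np.float32));print(n,'rim',r)
    s=(P[:,2]>30)&(P[:,2]<170);r=cv2.minAreaRect(P[s][:,:2].astype(np.float32));print(n,'all',r)
    # cover white
    m=(f['image'].min(2)>170);P,us,vs=cloud(f,*bx,m);s=(P[:,2]>66)&(P[:,2]<86);r=cv2.minAreaRect(P[s][:,:2].astype(np.float32));print(n,'cover',r,np.median(P[s][:,2]))
    im=cv2.resize(f['image'][bx[2]:bx[3],bx[0]:bx[1],::-1],None,fx=5,fy=5,interpolation=cv2.INTER_CUBIC);cv2.imwrite(f'pics/{n}1.png',im)
E
```

```text
top bar 338 [623.1  17.6 148.7] px 274.8698224852071 178.29881656804733 [623.3  17.9] [ 22.7 102.8] 16.111000061035156
top knobtop 63 [543.2 -33.3 109.7] px 290.25396825396825 202.88888888888889 [572.    7.2] [95.3 91.9] 10.018380165100098
top rim ((535.56982421875, -7.30023193359375), (164.47389221191406, 279.8408203125), 15.882813453674316)
top all ((553.0151977539062, -2.4063720703125), (200.69415283203125, 280.6280822753906), 15.824209213256836)
top cover ((539.8746337890625, -35.602081298828125), (145.96629333496094, 124.96040344238281), 15.687596321105957) 76.00567809344875
scene bar 400 [627.5  15.5 149.1] px 289.935 221.0625 [628.   16.8] [ 30.2 103. ] 15.10043716430664
scene knobtop 111 [622.  -21.6 109.5] px 280.65765765765764 220.4954954954955 [603.7 -13.1] [137.2  79.1] 47.41353225708008
scene rim ((544.9086303710938, -5.4444427490234375), (190.50120544433594, 281.581298828125), 15.757885932922363)
scene all ((551.305908203125, -3.6484832763671875), (203.7903594970703, 281.5989685058594), 15.757888793945312)
scene cover ((526.6679077148438, 13.470909118652344), (147.24102783203125, 229.74749755859375), 15.260148048400879) 76.31774885562675
```

```bash
ls .
```

```text
h.py
pics
scene.pkl
top.pkl
```

View pics/top1.png

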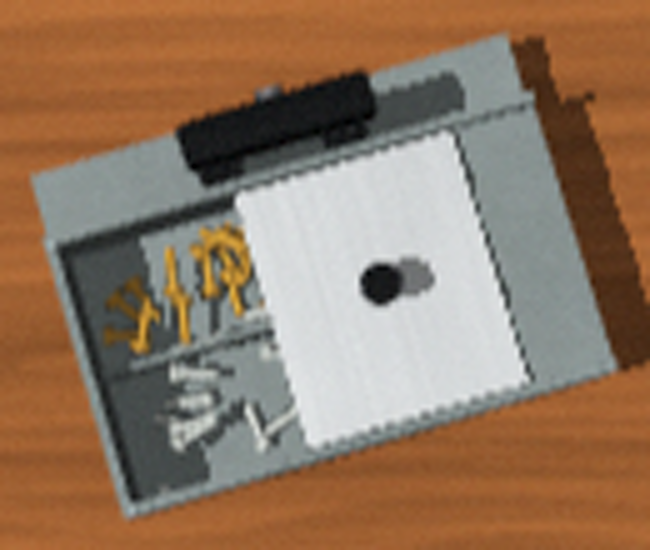

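View pics/scene1.png

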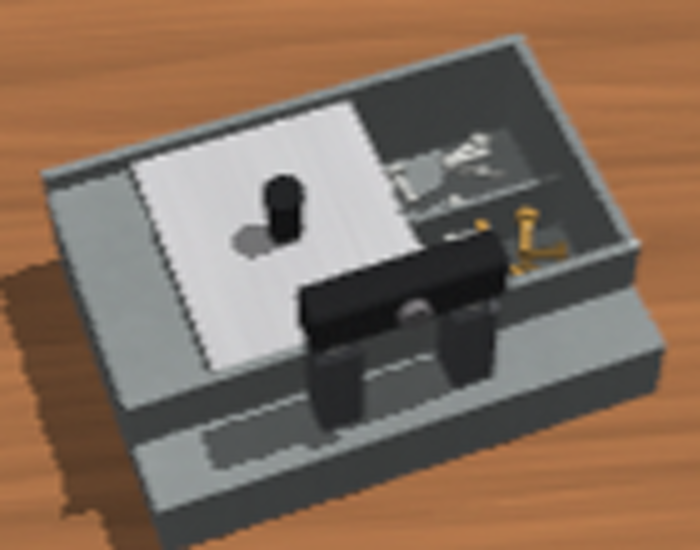

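Yaw comes out at about 15.8° and the caddy centre at about (552.5, -3). The bar is at (624, 17.6) and the model predicts (624.7, 17.4). The knob is at (540, -35.6), which puts its caddy x at -20.9 against the expected -20.5, and the cover about 98 mm open. I'll move above the knob with the jaws along caddy y.

Emit:
servo_tool(
  motion=[19.2, -29.4, 0, 0, 0, 0.0275, 100, 19.2, -29.4, 0, 0, 0, 0.0275, 100, 19.2, -29.4, 0, 0, 0, 0.0275, 100, 19.2, -29.4, 0, 0, 0, 0.0275, 100, 19.2, -29.4, 0, 0, 0, 0.0275, 100, 19.2, -29.4, 0, 0, 0, 0.0275, 100, 19.2, -29.4, 0, 0, 0, 0.0275, 100, 19.2, -29.4, 0, 0, 0, 0.0275, 100, 19.2, -29.4, 0, 0, 0, 0.0275, 100, 19.2, -29.4, 0, 0, 0, 0.0275, 100],
  newtons=15,
)

```text
time_s: 0.93
ee_pos: [347.8, 257.9, 232.8]
ee_rot: [-180.0, 0.0, 90.2]
force: [0.8, 0.3, 0.7]
gripper_width: 90.9
```

Emit:
servo_tool(
  motion=[19.2, -29.4, 0, 0, 0, 0.0275, 100, 19.2, -29.4, 0, 0, 0, 0.0275, 100, 19.2, -29.4, 0, 0, 0, 0.0275, 100, 19.2, -29.4, 0, 0, 0, 0.0275, 100, 19.2, -29.4, 0, 0, 0, 0.0275, 100, 19.2, -29.4, 0, 0, 0, 0.0275, 100, 19.2, -29.4, 0, 0, 0, 0.0275, 100, 19.2, -29.4, 0, 0, 0, 0.0275, 100, 19.2, -29.4, 0, 0, 0, 0.0275, 80, 19.2, -29.4, 0, 0, 0, 0.0275, 80],
)

```text
time_s: 1.77
ee_pos: [539.9, -36.1, 232.6]
ee_rot: [-180.0, -0.0, 105.9]
force: [0.6, 1.0, -0.2]
gripper_width: 80.7
```

Emit:
servo_tool(
  motion=[0, 0, 0, 0, 0, 0, 60, 0, 0, 0, 0, 0, 0, 60],
)

```text
time_s: 1.93
ee_pos: [539.7, -35.6, 232.1]
ee_rot: [-179.9, -0.1, 105.6]
force: [0.7, 0.1, -0.3]
gripper_width: 67.4
```

Emit:
servo_tool(
  motion=[0, 0, -16, 0, 0, 0, 60, 0, 0, -16, 0, 0, 0, 60, 0, 0, -16, 0, 0, 0, 60, 0, 0, -16, 0, 0, 0, 60, 0, 0, -16, 0, 0, 0, 60, 0, 0, -16, 0, 0, 0, 60, 0, 0, -16, 0, 0, 0, 60, 0, 0, -10, 0, 0, 0, 60, 0, 0, -8, 0, 0, 0, 60, 0, 0, 0, 0, 0, 0, 60],
)

```text
time_s: 2.77
ee_pos: [538.2, -33.6, 101.7]
ee_rot: [-179.8, -0.1, 105.9]
force: [0.2, -0.1, -0.1]
gripper_width: 54.4
```

Emit:
servo_tool(
  motion=[0, 0, 0, 0, 0, 0, 0, 0, 0, 0, 0, 0, 0, 0, 0, 0, 0, 0, 0, 0, 0, 0, 0, 0, 0, 0, 0, 0, 0, 0, 0, 0, 0, 0, 0, 0, 0, 0, 0, 0, 0, 0, 0, 0, 0, 0, 0, 0, 0],
)

```text
time_s: 3.35
ee_pos: [539.9, -34.6, 103.5]
ee_rot: [179.9, 0.0, 105.8]
force: [0.1, -1.0, 2.8]
gripper_width: 21.5
```

```bash
python3 - <<'E'
from h import *
f=grab_frame('scene');cv2.imwrite('pics/s2.png',cv2.resize(f['image'][140:280,190:370,::-1],None,fx=4,fy=4));print(sensors.state())
E
```

```text
{'time_s': 3.4, 'qpos': array([-4.88424570e+00,  2.19233422e+01,  1.04717674e+02, -1.56760510e-02,
        5.32825523e+01, -1.10698411e+02]), 'qvel': array([-0.05960877,  0.0490257 , -0.03203476, -0.06114872,  0.02772698,
        0.09033847]), 'effort': array([ 5.77835944e-01, -3.86502528e+01, -1.79263330e+01,  2.38765078e-01,
        9.14111780e-02, -2.04400108e-03]), 'ee_pos': array([539.94669967, -34.66799752, 103.5562096 ]), 'ee_rot': array([1.79932949e+02, 3.87807167e-02, 1.05823506e+02]), 'force': array([ 0.03491404, -1.18536866,  3.96314718]), 'torque': array([-0.20048987, -0.04460499,  0.00759051]), 'gripper_width': 21.64037959436686}
```

View pics/s2.png

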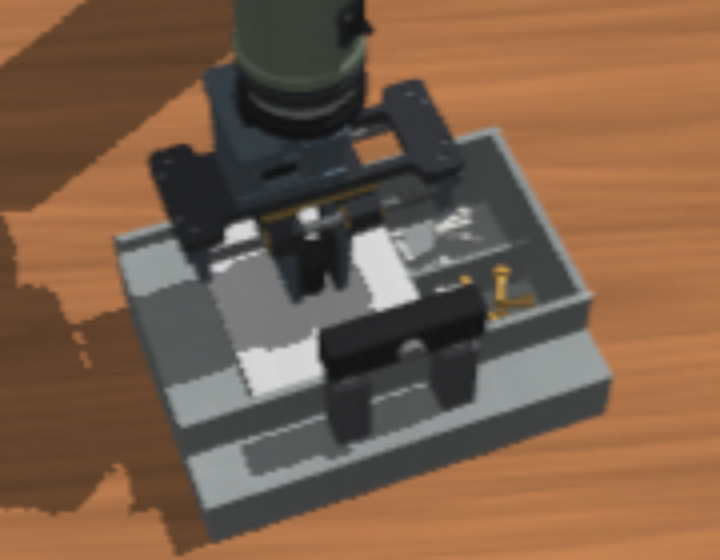

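The picture shows the jaws around the knob at about (315,265), and the opening reads 21.5 mm, so it is gripped. I'll slide it along caddy +y.

Emit:
servo_tool(
  motion=[-2.45, 8.65, 0, 0, 0, 0, 0, -2.45, 8.65, 0, 0, 0, 0, 0, -2.45, 8.65, 0, 0, 0, 0, 0, -2.45, 8.65, 0, 0, 0, 0, 0, -2.45, 8.65, 0, 0, 0, 0, 0, -2.45, 8.65, 0, 0, 0, 0, 0, -2.45, 8.65, 0, 0, 0, 0, 0, -2.45, 8.65, 0, 0, 0, 0, 0, -2.45, 8.65, 0, 0, 0, 0, 0, -1.4, 4.8, 0, 0, 0, 0, 0],
)

```text
time_s: 4.23
ee_pos: [516.0, 49.9, 103.5]
ee_rot: [179.9, -0.0, 105.9]
force: [1.2, -1.8, 5.2]
gripper_width: 21.6
```

Emit:
servo_tool(
  motion=[-0.55, 1.92, 0, 0, 0, 0, 0, -0.55, 1.92, 0, 0, 0, 0, 0, -0.55, 1.92, 0, 0, 0, 0, 0, -0.55, 1.92, 0, 0, 0, 0, 0, 0, 0, 0, 0, 0, 0, 0],
)

```text
time_s: 4.65
ee_pos: [514.0, 57.2, 103.5]
ee_rot: [179.9, -0.0, 105.9]
force: [-0.4, -0.0, 4.8]
gripper_width: 21.7
```

Emit:
servo_tool(
  motion=[-0.4, 1.45, 0, 0, 0, 0, 0, -0.4, 1.45, 0, 0, 0, 0, 0, -0.4, 1.45, 0, 0, 0, 0, 0, 0, 0, 0, 0, 0, 0, 0],
)

```text
time_s: 4.98
ee_pos: [513.8, 58.0, 103.5]
ee_rot: [179.9, 0.4, 106.0]
force: [3.5, -13.9, 5.2]
gripper_width: 21.8
```

Emit:
servo_tool(
  motion=[-0.4, 1.45, 0, 0, 0, 0, 0, -0.4, 1.45, 0, 0, 0, 0, 0, 0, 0, 0, 0, 0, 0, 0],
)

```text
time_s: 5.23
ee_pos: [513.7, 58.2, 103.5]
ee_rot: [179.9, 0.7, 106.1]
force: [5.0, -23.4, 2.1]
gripper_width: 22.1
```

The end stop is reached: the reaction is 24 N and the tool has stopped advancing. I'll ease off, open and lift.

Emit:
servo_tool(
  motion=[0.9, -3.2, 0, 0, 0, 0, 0, 0, 0, 0, 0, 0, 0, 55, 0, 0, 0, 0, 0, 0, 55, 0, 0, 0, 0, 0, 0, 55, 0, 0, 15, 0, 0, 0, 55, 0, 0, 30, 0, 0, 0, 55, 0, 0, 30, 0, 0, 0, 55, 0, 0, 30, 0, 0, 0, 55, 0, 0, 25, 0, 0, 0, 55, 0, 0, 0, 0, 0, 0, 55],
)

```text
time_s: 6.07
ee_pos: [514.8, 61.2, 237.8]
ee_rot: [179.5, 0.0, 105.9]
force: [1.4, -0.0, 1.2]
gripper_width: 50.1
```

Emit:
servo_tool(
  motion=[-25, 25, 0, 0, 0, -0.11, 75, -25, 25, 0, 0, 0, -0.11, 75, -25, 25, 0, 0, 0, -0.11, 75, -25, 25, 0, 0, 0, -0.11, 75, -25, 25, 0, 0, 0, -0.11, 75, -25, 25, 0, 0, 0, -0.11, 75, 0, 0, 0, 0, 0, -0.11, 75],
)

```text
time_s: 6.65
ee_pos: [358.5, 212.0, 231.7]
ee_rot: [-179.7, 0.1, 61.9]
force: [-0.1, -1.0, -0.0]
gripper_width: 68.1
```

```bash
python3 - <<'E'
from h import *
import pickle
print(sensors.state()['ee_pos'],sensors.state()['ee_rot'])
for n,bx in(('top',(220,350,155,265)),('scene',(210,350,165,275))):
    f=grab_frame(n);pickle.dump(f,open(n+'3.pkl','wb'))
    def cloud(m):
        vs,us=np.nonzero(m[bx[2]:bx[3],bx[0]:bx[1]]);return np.array([dep(f,u+bx[0],v+bx[2]) for u,v in zip(us,vs)])
    mx=f['image'].max(2)
    P=cloud(mx<60);Q=P[(P[:,2]>140)&(P[:,2]<165)];print(n,'bar',cv2.minAreaRect(Q[:,:2].astype(np.float32)))
    P=cloud(mx>=0)
    for lo,hi in((66,90),(30,170)):
        Q=P[(P[:,2]>lo)&(P[:,2]<hi)];print(n,lo,cv2.minAreaRect(Q[:,:2].astype(np.float32)))
    P=cloud(f['image'].min(2)>170);Q=P[(P[:,2]>66)&(P[:,2]<90)]
    if len(Q):print(n,'cover',cv2.minAreaRect(Q[:,:2].astype(np.float32)))
    cv2.imwrite(f'pics/{n}3.png',cv2.resize(f['image'][130:280,180:380,::-1],None,fx=4,fy=4,interpolation=cv2.INTER_CUBIC))
E
```

```text
[358.51957329 212.04157992 231.74054382] [-1.79711461e+02  8.23403600e-02  6.19367137e+01]
top bar ((623.3883666992188, 18.008026123046875), (22.892587661743164, 103.14628601074219), 15.119422912597656)
top 66 ((535.2810668945312, -7.1861114501953125), (163.95887756347656, 280.19769287109375), 15.759712219238281)
top 30 ((553.2138061523438, -2.3997650146484375), (201.0624542236328, 280.7542724609375), 15.773517608642578)
top cover ((514.95361328125, 58.87449645996094), (143.37197875976562, 124.87081909179688), 15.946016311645508)
scene bar ((624.7567749023438, 15.971626281738281), (25.0430965423584, 102.31676483154297), 15.295428276062012)
scene 66 ((544.9219360351562, -5.6914215087890625), (191.47161865234375, 281.6640625), 16.437238693237305)
scene 30 ((550.7140502929688, -3.9513397216796875), (205.93157958984375, 281.6109313964844), 15.824995040893555)
scene cover ((514.7821655273438, 57.30614471435547), (144.5560760498047, 125.29695129394531), 15.845084190368652)
```

View pics/top3.png

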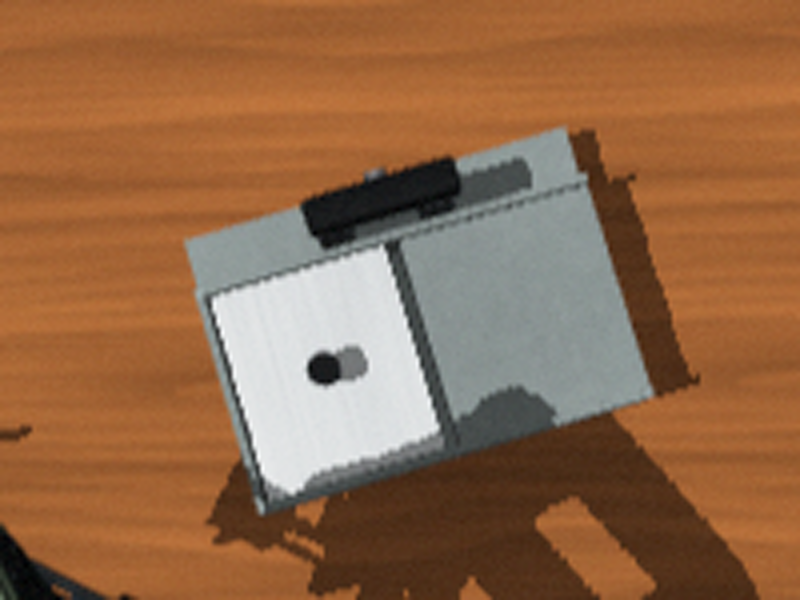

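View pics/scene3.png

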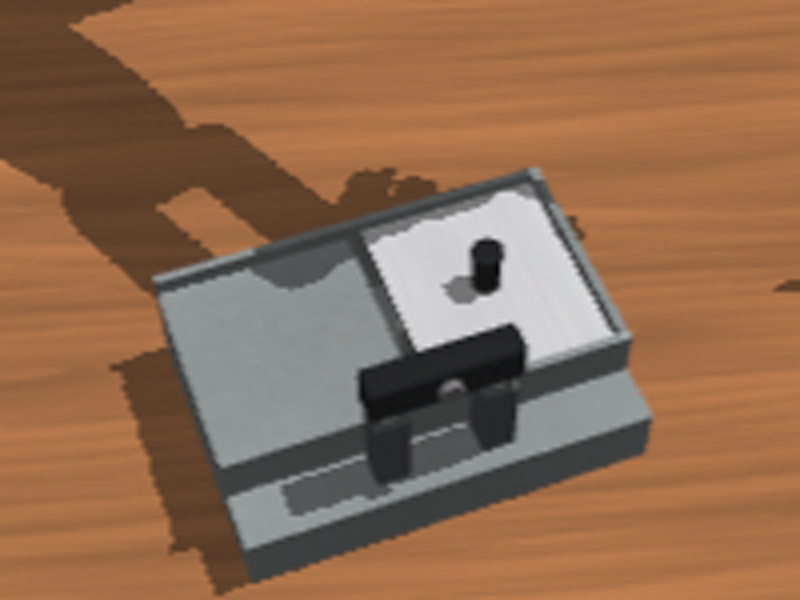

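The cover is now at caddy y ≈ 69 with its edge along the end wall. In top3 that edge runs from (215,300) to (265,490). It closed on a firm stop. The caddy hasn't moved, and the bar is still at (624, 17.5). Now I'll move above the bar with the jaws along caddy x.

Emit:
servo_tool(
  motion=[26.2, -19.2, 0, 0, 0, -0.0803, 75, 26.2, -19.2, 0, 0, 0, -0.0803, 75, 26.2, -19.2, 0, 0, 0, -0.0803, 75, 26.2, -19.2, 0, 0, 0, -0.0803, 75, 26.2, -19.2, 0, 0, 0, -0.0803, 75, 26.2, -19.2, 0, 0, 0, -0.0803, 75, 26.2, -19.2, 0, 0, 0, -0.0803, 75, 26.2, -19.2, 0, 0, 0, -0.0803, 75, 26.2, -19.2, 0, 0, 0, -0.0803, 75, 26.2, -19.2, 0, 0, 0, -0.0803, 75],
)

```text
time_s: 7.58
ee_pos: [626.7, 15.0, 231.6]
ee_rot: [-180.0, 0.1, 15.8]
force: [-0.0, 0.0, -0.2]
gripper_width: 68.2
```

Emit:
servo_tool(
  motion=[0, 0, 0, 0, 0, 0, 70, 0, 0, 0, 0, 0, 0, 70, 0, 0, 0, 0, 0, 0, 70, 0, 0, 0, 0, 0, 0, 70, 0, 0, 0, 0, 0, 0, 70],
)

```text
time_s: 8.0
ee_pos: [624.8, 17.8, 233.1]
ee_rot: [-180.0, 0.0, 16.0]
force: [-0.9, -0.6, 0.0]
gripper_width: 63.8
```

Emit:
servo_tool(
  motion=[-0.1, 0, -14, 0, 0, 0, 70, 0, 0, -14, 0, 0, 0, 70, 0, 0, -14, 0, 0, 0, 70, 0, 0, -14, 0, 0, 0, 70, 0, 0, -14, 0, 0, 0, 70, 0, 0, -12, 0, 0, 0, 70, 0, 0, -9, 0, 0, 0, 70, 0, 0, -7, 0, 0, 0, 70, 0, 0, 0, 0, 0, 0, 70, 0, 0, 0, 0, 0, 0, 70],
  newtons=35,
)

```text
time_s: 8.83
ee_pos: [625.5, 17.4, 135.2]
ee_rot: [180.0, -0.0, 16.0]
force: [-0.0, -0.4, 0.8]
gripper_width: 63.8
```

```bash
python3 - <<'E'
from h import *
s=sensors.state();print(s['ee_pos'],s['ee_rot'],s['force'])
a=[]
for n in('top','scene'):
    f=grab_frame(n);a.append(cv2.resize(f['image'][130:260,215:345,::-1],(400,400),interpolation=cv2.INTER_CUBIC))
cv2.imwrite('pics/g4.png',np.hstack(a))
E
```

```text
[625.53413363  17.35110459 135.20638981] [ 1.79998383e+02 -1.34315835e-02  1.59671205e+01] [-0.01432391 -0.36466067  0.83117699]
```

View pics/g4.png

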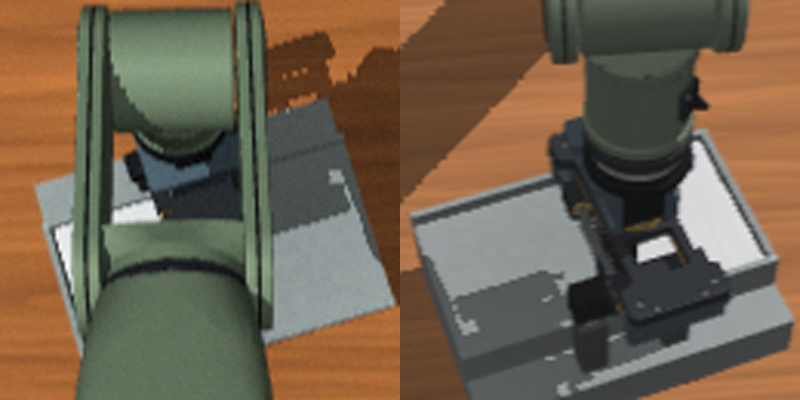

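The right half of the picture shows the fingers straddling the bar at about (610,300), with no contact force. Next I'll close on it.

Emit:
servo_tool(
  motion=[0, 0, 0, 0, 0, 0, 0, 0, 0, 0, 0, 0, 0, 0, 0, 0, 0, 0, 0, 0, 0, 0, 0, 0, 0, 0, 0, 0, 0, 0, 0, 0, 0, 0, 0, 0, 0, 0, 0, 0, 0, 0, 0, 0, 0, 0, 0, 0, 0, 0, 0, 0, 0, 0, 0, 0],
)

```text
time_s: 9.6
ee_pos: [623.3, 16.4, 135.0]
ee_rot: [-180.0, 0.3, 15.9]
force: [-6.0, -1.8, 4.3]
gripper_width: 24.1
```

The width is 24.1 mm, so the button is flush. Now I'll lift.

Emit:
servo_tool(
  motion=[0, 0, 3, 0, 0, 0, 0, 0, 0, 5, 0, 0, 0, 0, 0, 0, 6, 0, 0, 0, 0, 0, 0, 6, 0, 0, 0, 0, 0, 0, 6, 0, 0, 0, 0, 0, 0, 6, 0, 0, 0, 0, 0, 0, 6, 0, 0, 0, 0, 0, 0, 6, 0, 0, 0, 0, 0, 0, 6, 0, 0, 0, 0, 0, 0, 6, 0, 0, 0, 0],
)

```text
time_s: 10.43
ee_pos: [623.3, 16.4, 190.0]
ee_rot: [-180.0, 0.4, 15.9]
force: [-6.7, -2.0, -3.0]
gripper_width: 24.0
```

Emit:
servo_tool(
  motion=[0, 0, 6, 0, 0, 0, 0, 0, 0, 6, 0, 0, 0, 0, 0, 0, 4, 0, 0, 0, 0, 0, 0, 3, 0, 0, 0, 0, 0, 0, 0, 0, 0, 0, 0],
)

```text
time_s: 10.85
ee_pos: [623.3, 16.4, 209.6]
ee_rot: [-180.0, 0.3, 15.9]
force: [-7.2, -2.2, -2.0]
gripper_width: 24.1
```

Emit:
servo_tool(
  motion=[0, 0, 2, 0, 0, 0, 0, 0, 0, 2, 0, 0, 0, 0, 0, 0, 1.5, 0, 0, 0, 0, 0, 0, 0, 0, 0, 0, 0],
)

```text
time_s: 11.18
ee_pos: [623.3, 16.4, 214.7]
ee_rot: [-180.0, 0.3, 15.9]
force: [-7.0, -3.2, -2.4]
gripper_width: 23.8
```

Emit:
servo_tool(
  motion=[0, 0, 1, 0, 0, 0, 0, 0, 0, 1, 0, 0, 0, 0, 0, 0, 0, 0, 0, 0, 0],
)

```text
time_s: 11.43
ee_pos: [623.3, 16.4, 215.0]
ee_rot: [-179.9, 0.4, 15.9]
force: [-5.5, -2.1, -8.5]
gripper_width: 23.7
```

The tool has stopped at 80.0 mm of lift and the downward force is rising. I'll add a little upward bias, then check.

Emit:
servo_tool(
  motion=[0, 0, 1, 0, 0, 0, 0, 0, 0, 0, 0, 0, 0, 0, 0, 0, 0, 0, 0, 0, 0],
)

```text
time_s: 11.68
ee_pos: [623.2, 16.4, 215.1]
ee_rot: [-179.9, 0.5, 15.9]
force: [-5.2, -3.4, -16.2]
gripper_width: 24.0
```

```bash
python3 - <<'E'
from h import *
s=sensors.state();print(s['time_s'],s['ee_pos'],s['force'],s['gripper_width'])
f=grab_frame('scene');g=grab_frame('top')
cv2.imwrite('pics/g5.png',np.hstack([cv2.resize(x['image'][120:280,200:360,::-1],(400,400),interpolation=cv2.INTER_CUBIC) for x in(f,g)]))
P=np.array([dep(f,u,v) for v in range(165,285) for u in range(200,350)]).reshape(120,150,3)
im=f['image'][165:285,200:350]
Q=P[(im.min(2)>170)&(abs(P[...,2]-76)<8)];print('cover',cv2.minAreaRect(Q[:,:2].astype(np.float32)))
Q=P[(P[...,2]>30)&(P[...,2]<86)];print('caddy',cv2.minAreaRect(Q[:,:2].astype(np.float32)))
Q=P[(im.max(2)<60)&(P[...,2]>195)&(P[...,2]<240)];print('bar z',np.percentile(Q[:,2],[5,50,95]))
E
```

```text
11.6833 [623.24733691  16.44062269 215.06073878] [ -5.16178127  -3.41860483 -16.16207457] 23.971609945272473
cover ((510.4607238769531, 59.54543685913086), (153.5072479248047, 132.34466552734375), 15.700701713562012)
caddy ((551.3349609375, -3.8344879150390625), (205.06358337402344, 281.34417724609375), 15.740860939025879)
bar z [206.94042538 226.70623142 231.23649912]
```

View pics/g5.png

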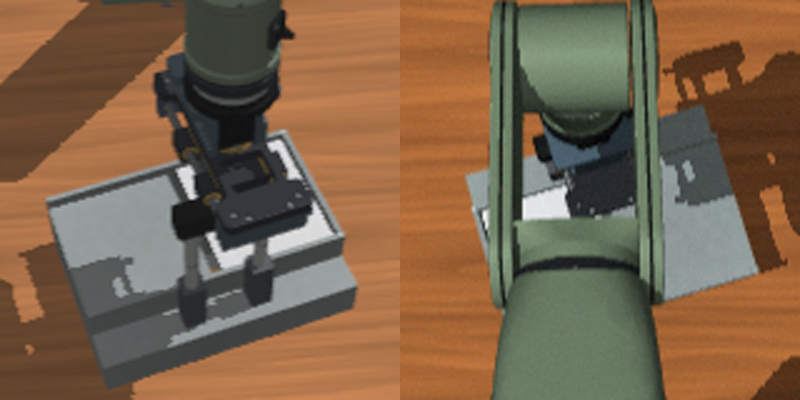

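```bash
python3 -c "
from h import *
env.job_done();s=sensors.state();print(s['time_s'],s['ee_pos'],s['force'],s['gripper_width'])"
```

```text
the job is handed in; nothing more can be done
the job is handed in; nothing more can be done
```

The caddy is ready to be carried off, and I handed the job in at about 11.7 s with the handle still held up and the button squeezed in.

- **Cover:** I gripped the knob and slid the cover about 94 mm, until it hit a firm stop with about 24 N of reaction. The images afterwards put its centre at caddy y ≈ 69 mm, with its edge along the end wall.
- **Button:** I squeezed it in while the handle was down, at 35 N grip. The jaw width read 24.1 mm at first and 24.0 mm at the end, so the button is flush with the bar.
- **Handle:** I pulled it straight up from 135.0 to 215.1 mm, which is 80 mm. It met the hard end there, and I left it held with about 16 N of upward pull, well below the roughly 50 N that would lift the caddy.
- **Caddy and other things:** The caddy's position and turn in the images were unchanged within about 1 mm and 0.2°. I didn't measure the bystanders again, but the arm's path stayed clear of them.

Two checks were less clean:

- **Last cover measurement:** The gripper partly blocked the view in the final picture, so that fit came out oversized (153 x 132 mm) and I didn't rely on it. A few orange pixels also show beside the cover's -y edge; I took them to be the gap left there when the cover is shut, but did not confirm that.
- **State after hand-in:** The state could not be read once the job was handed in.

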